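Pin the boot dryer's timer unit, fit its D-shaft knob and hold it pressed in

ROBOT

A 6-joint arm with a two-finger parallel gripper is mounted at the origin on the work surface. World frame = base frame: x ahead of the robot, y to its left, z up, the work surface at z = 0. Lengths are in m, angles in degrees, forces in N, time in s.
With the tool pointing down it reaches from about 0.4 to 0.825 m from the base axis. Payload 7 kg.
Tool frame: the origin (TCP) lies midway between the tips of the shut fingers; the grasp point (between the pads) lies 19 mm behind it; z points along the fingers, y is the line along which they close (so a half turn about z gives the same grasp; the last joint's range is limited). The gripper opens to 88 mm and grips with 3 to 60 N. Pads are 19 mm wide; open, the fingers measure 130 mm over their backs; the gripper's body (78 mm by 193 mm) begins 47 mm behind the grasp point.
Start: joints at [83.658, 20.546, 0.682, 0, -70.136, -16.507], TCP at [0.262, 0.622, 0.227] pointing down, gripper open.
Joint ranges: [-176.03, 176.03], [-82.01, 121.73], [-58.28, 71.71], [-173.87, 95.51], [-174.79, -0.11], [-173.66, 173.66]. Speed limits (degrees/s): [136.94, 136.94, 172.46, 180, 180, 180].

INTERFACE

Orientations are given as [roll, pitch, yaw] about the fixed x, y, z axes, in that order (R = Rz(yaw) Ry(pitch) Rx(roll)).
In Python, from plant import r gives the robot as it stands.
- The arm moves only by the tool drive_tool, never from a script. Its argument "commands" is a list of rows, each an object of numbers: "hand": the closure, from 0 (fully open) to 1 (shut); "tx", "ty", "tz": the shift along the world's x, y, z scaled (see below); "turn": the turn about the world's z scaled (see below). A call has 1 to 10 rows; each row is the pose to reach, as a shift and turn from the pose commanded when the call began; what a row does not reach only later rows make up. The controller multiplies each number of a shift by 0.6 m and each number of a turn by 90 degrees. A row lasts 1/10 s, in which the tool goes at most 50 mm and 8.59 degrees, less where a joint would pass 70% of its speed; a pose out of reach is approached as far as the arm can. A call with a number of a shift or a turn outside -1 to 1 is refused whole. A call with a gripper value outside its range is refused whole. The fingers move at their own pace and stop on an object; "grip_force" is the grip in N (left out, the last holds). Time passes only in rows, so rows that repeat a pose let the fingers close. It gives the time, the measured TCP pose, the force, the opening and the grip force at its end, in the units of the state.
- r.get_state(): the state, without advancing time (a new reading comes with each control period).
- r.capture(name): name is "side" or "top" or "wrist"; returns a dict with "frame" (420x560x3 uint8, red, green, blue), "fx", "fy", "cx", "cy" (pixels), "world_from_camera" (4x4, takes a point from camera to world coordinates); the wrist camera has in their place "T_tool_cam" (4x4, takes a point from camera to tool coordinates, whose origin is the TCP and whose axes are the flange's). Camera axes: x right, y down, z forward; pixel columns grow to the right and rows downward; lengths in m; the calibration is good to about 2 mm. A picture is of the moment at which its call begins: read the wrist's pose just before it. There is no depth.
- r.close_job(): hands the job in; it is judged then, once.
Trained networks look in the newest picture that a camera, given by its name, has taken for a name from the list of things; names that differ only in an ending like _2 or _b are one class to them, and where a whole thing is asked for, a point or a joint stands for the part that bears it (a point fixed in the world has none). Each returns a list of dicts, best first, with "score" (0 to 1); they miss things now and then, are a little off and sometimes report something else, mostly with a low value. They report only what shows in the picture. A call takes as long as a camera call. They do not tell look-alikes from the thing itself.
- r.trace(label, camera): "pixels" (420x560 bool, what is visible of it) and "extent" ([left, top, right, bottom] in pixels, round what is visible of it).
The state is a dict: "time_s": time; "joints": joint angles; "qd": joint speeds; "joint_torque": joint torques, N m; "tcp_pos": TCP position; "eef_rot": TCP orientation; "contact_force": force on the tool from outside, world axes, zero at the start; "moment": the same for the moment, N m; "gripper_width": finger opening in m; "gripper_force": force on a finger pad.
Only numpy, scipy, OpenCV 4.12 (cv2) and the standard library are available. Lean on these libraries where they do the work, as an engineer would, in place of code of your own. Each camera call takes 0.05 s, during which the arm holds its last target. There are 200 camera calls.

TASK

Put the boot dryer's timer unit back in service: take the red-headed pin out of its wooden block and push it down through the lined-up holes of the unit's steel fork and yellow lug until its flange sits fully home, and let go of it. Then turn the ivory knob so that its flat matches the flat of the D-shaft (orange mark over orange mark), push it all the way onto the shaft, and keep pressing so that the sprung shaft is fully pushed in; finish while still holding the knob pressed in, without letting go. Leave the mug, the pod tub and the tin where they stand.

Things in the scene. Friction and masses are not known exactly. Their poses are not given: they have to be found in the camera images.
- timer: Timer unit fixed to the counter: blue box 130 (x) x 120 (y) mm, its top 60 mm above the counter. Origin: centre of its underside, on the counter; z up. The D-shaft stands up from the middle of its top; on its -y side is a steel fork with the yellow lug inside it, whose upright hole is 98 mm from the origin along the unit's -y.
- fork_hole (a point): Centre of the upper mouth of the fork's hole, on the top face of the upper fork plate, 62 mm above the counter. The hole, 13 mm wide with a 1.5 mm lead-in, goes straight down through upper plate (40 x 40 mm, 10 mm thick), lug and lower plate (lined up, 34 mm in all) and is open below. Axes as timer.
- pin: Loose pin, 60 g: steel shank 10 mm in diameter, 40 mm long with a coned foot, below a steel flange 24 mm in diameter and 4 mm thick; above the flange a red round head 18 mm in diameter and 32 mm high to grip it by. Origin: centre of the flange's underside; z up along the pin to the head. It starts upright in the wooden block with the flange resting on the block's top.
- block: Dark wooden block 56 x 56 mm, 46 mm high, fixed to the counter, with a 13 mm hole in its middle in which the pin stands. Origin: centre of its underside.
- knob: Loose ivory knob, 60 g, open side down: skirt 48 mm in diameter, 20 high; on it a bar grip 40 mm long (x), 14 wide (y), 30 high; 50 mm in all. Origin: centre of the underside; z up. D-bore 18 mm deep from below: 22.4 mm in diameter, with a flat 4.2 mm from the axis on the +x side. An orange stripe on the +x half of the bar's top and down the +x end and skirt shows the flat's side.
- knob_mark (a point): Point at the knob's underside, 18 mm from its axis along the knob's +x (under the orange stripe). Axes as knob.
- shaft_seat (a point): Centre of the top of the black collar (64 mm in diameter) the knob seats on, 73 mm above the counter unpressed; moves with the shaft. z up; x points to the flat and the orange mark on the collar's rim. From here the steel D-shaft, 20 mm in diameter, flat 3 mm from the axis, rises 16 mm, top edge 2 mm chamfered. Stiff to turn (0.8 N m), to 1.2 rad either way of the unit's x.
- press (a joint): How far the sprung shaft and its collar are pushed down, in m: 0 at rest, 0.006 fully in. The spring takes about 5 N to start and 11 N to be fully in, and pushes back up when let go.
- mug: Tan mug of clothespins, 82 mm in diameter, 95 mm high (pins to about 130 mm), handle on its +y. Bystander. Origin: centre of its underside.
- tub: Closed pod tub, white with a green lid, 92 (x) x 127 (y) x 91 mm. Bystander. Origin: centre of its underside.
- tin: Round brass tin with a red lid, 87 mm in diameter, 38 mm high. Bystander. Origin: centre of its underside.
There are look-alikes about, which are no part of the job. Of the things like the pin, leave any that is blue or turquoise; of the rest the larger one is meant.

How it is judged:
By the outcome, as a careful person would: the job done as asked, in the order asked, and still so for the second after the job is handed in, while the arm keeps its last pose, push and grip.
It also fails if it takes over 64 s, if anything falls off the work surface, if the arm or the gripper's body presses on something with over 40 N, if the wrist force passes 120 N, or if a joint passes its speed limit or range.

## Working session

There is one attempt and no reset: what is moved stays moved. The work goes in short steps, Python scripts to look and compute and a tool call to move; the robot and the scene stay as the last step left them, time stands still between calls to the robot, and variables do not carry over. Pictures are saved under pics/ and viewed, at most 10 in all, crops included, and the job is handed in when it is done.

Besides the shell and the picture viewer there is one more tool, called after "Request:" as name(argument=value, ...), one argument or row to a line, values as JSON. drive_tool: Moves the arm, as the interface text tells. Its arguments: {"type":"object","properties":{"commands":{"type":"array"},"grip_force":{"type":"number"}},"required":["commands"]}

```bash
mkdir -p pics; ls
cat > h.py <<'E'
import numpy as np, cv2
from plant import r
from scipy.spatial.transform import Rotation as R
def cam(name):
    s=r.get_state(); c=r.capture(name)
    if name=='wrist':
        T=np.eye(4); T[:3,:3]=R.from_euler('xyz',s['eef_rot'],degrees=True).as_matrix(); T[:3,3]=s['tcp_pos']
        c['W']=T@np.array(c['T_tool_cam'])
    else: c['W']=np.array(c['world_from_camera'])
    c['K']=np.array([[c['fx'],0,c['cx']],[0,c['fy'],c['cy']],[0,0,1]])
    return c
def ray(c,u,v):
    d=c['W'][:3,:3]@np.array([(u-c['cx'])/c['fx'],(v-c['cy'])/c['fy'],1]); return c['W'][:3,3],d
def atz(c,u,v,z):
    o,d=ray(c,u,v); return o+d*(z-o[2])/d[2]
def proj(c,p):
    q=np.linalg.inv(c['W'])@np.r_[p,1]; return np.array([c['fx']*q[0]/q[2]+c['cx'],c['fy']*q[1]/q[2]+c['cy']])
def save(c,n,crop=None,k=1):
    f=c['frame'][:,:,::-1]
    if crop: f=f[crop[1]:crop[3],crop[0]:crop[2]]
    cv2.imwrite('pics/'+n,cv2.resize(f,None,fx=k,fy=k,interpolation=cv2.INTER_CUBIC))
E
python3 - <<'E'
from h import *
print(r.get_state())
ims=[]
for n in ['side','top']:
    c=cam(n); save(c,n+'0.png',k=1.4); print(n,c['W'].round(3).tolist(),c['fx'],c['cx'],c['cy'])
    for l in ['timer','fork_hole','pin','block','knob','knob_mark','shaft_seat','mug','tub','tin']:
        for d in r.trace(l,n)[:3]:
            ys,xs=np.nonzero(d['pixels']); print(l,round(d['score'],2),np.round(d['extent']).tolist(),len(xs),xs.mean().round(1),ys.mean().round(1))
E
```

```text
pics
{'time_s': 0.0, 'joints': array([ 8.36573524e+01,  2.05902451e+01,  6.33025541e-01, -2.05874262e-02,
       -7.01352105e+01, -1.65054400e+01]), 'qd': array([-0.0021695 , -0.07682547,  0.0614204 ,  0.01715609, -0.07535379,
       -0.0269027 ]), 'joint_torque': array([ 7.34117912e-04, -5.82710373e+01,  2.93064415e+01,  6.99800581e+00,
        6.95346709e-03, -1.59070282e-04]), 'tcp_pos': array([0.26194245, 0.62156519, 0.22562896]), 'eef_rot': array([ 1.79905880e+02, -7.70658494e-03, -2.28550925e+01]), 'contact_force': array([-0.80567844,  0.60074876, -0.61980445]), 'moment': array([ 0.0278783 , -0.01244063,  0.00914854]), 'gripper_force': 0.0, 'gripper_width': 0.08781410975822865}
side [[0.986, -0.087, 0.144, 0.422], [-0.168, -0.529, 0.832, -0.763], [0.004, -0.844, -0.537, 0.594], [0.0, 0.0, 0.0, 1.0]] 429.3910922390236 286.9727921143622 203.4518194925709
timer 0.68 [259.0, 174.0, 314.0, 239.0] 2964 285.1 202.2
fork_hole 0.66 [254.0, 172.0, 314.0, 242.0] 2929 284.8 202.2
pin 0.76 [286.0, 272.0, 298.0, 307.0] 249 292.0 286.7
pin 0.7 [242.0, 285.0, 250.0, 310.0] 245 244.6 298.3
pin 
[... 759 characters left out ...]
 313.0, 251.0] 4360 254.5 216.8
fork_hole 0.55 [217.0, 184.0, 312.0, 250.0] 4216 254.4 216.4
pin 0.64 [420.0, 306.0, 429.0, 314.0] 54 424.1 307.1
pin 0.53 [368.0, 266.0, 378.0, 269.0] 50 372.9 269.0
pin 0.4 [412.0, 268.0, 426.0, 280.0] 105 418.6 273.1
block 0.57 [397.0, 257.0, 432.0, 293.0] 720 413.9 273.0
knob 0.9 [379.0, 182.0, 400.0, 206.0] 377 389.9 194.2
knob_mark 0.72 [381.0, 184.0, 402.0, 205.0] 342 389.9 193.9
shaft_seat 0.96 [228.0, 205.0, 259.0, 229.0] 695 243.5 213.9
mug 0.9 [109.0, 263.0, 163.0, 304.0] 1596 137.7 278.7
mug 0.62 [413.0, 270.0, 427.0, 284.0] 113 417.9 273.2
tub 0.71 [218.0, 106.0, 287.0, 164.0] 2783 249.8 134.9
tin 0.86 [110.0, 183.0, 150.0, 222.0] 1234 130.7 201.6
```

View pics/side0.png

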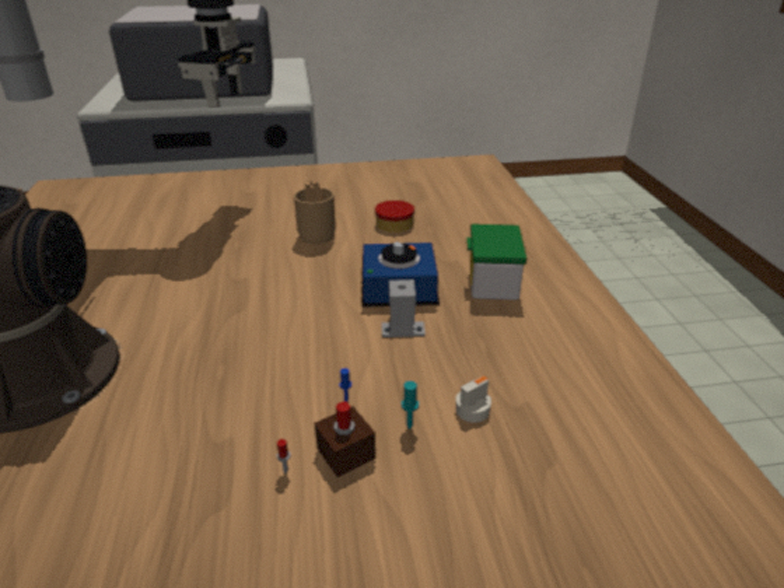

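View pics/top0.png

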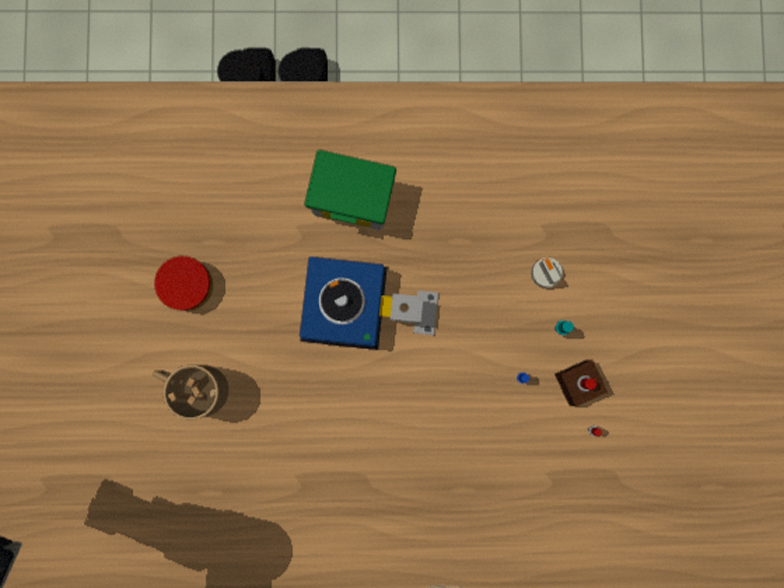

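The side view shows the block with the large red pin at about (344,415). The blue and teal decoys and a small red pin stand around it, and the knob is at (473,400). The top view shows the fork hole at (404,307), the collar's orange mark at (333,283) and the knob's orange mark at (547,265). All of these are in 1.4x pixels.

Run:
```python
from h import *
c=cam('top'); k=1.4
P=lambda n,u,v,z: print(n,atz(c,u/k,v/k,z).round(4))
P('pinhead',590,383,.08);P('flange',586,384,.05)
P('forkhole',404,307,.062);P('collarmark',333,284,.073);P('seat',342,300,.073)
P('knob',547,272,.02);P('knobtop mark',547,265,.05)
P('teal',565,327,.06);P('blue',523,378,.05);P('smallred',596,432,.03)
for q in [(308,257),(386,266),(378,348),(301,338)]: P('timer',*q,.06)
for q in [(556,376),(594,361),(612,391),(574,406)]: P('block',*q,.046)
P('tub',352,187,.091)
```

```text
pinhead [ 0.442 -0.224  0.08 ]
flange [ 0.4397 -0.226   0.05  ]
forkhole [0.5623 0.0591 0.062 ]
collarmark [0.5979 0.1689 0.073 ]
seat [0.573 0.155 0.073]
knob [ 0.6208 -0.1756  0.02  ]
knobtop mark [ 0.6284 -0.1692  0.05  ]
teal [ 0.529  -0.1928  0.06  ]
blue [ 0.45   -0.1269  0.05  ]
smallred [ 0.363  -0.2451  0.03  ]
timer [0.6421 0.2088 0.06  ]
timer [0.6271 0.0867 0.06  ]
timer [0.4988 0.1001 0.06  ]
timer [0.5154 0.2195 0.06  ]
block [ 0.4525 -0.1799  0.046 ]
block [ 0.4756 -0.2408  0.046 ]
block [ 0.4282 -0.2679  0.046 ]
block [ 0.4053 -0.2071  0.046 ]
tub [0.7458 0.1381 0.091 ]
```

Request:
drive_tool(
  commands=[
    {"tx":0.4,"ty":-0.62,"tz":0.04},
    {"tx":0.4,"ty":-0.62,"tz":0.04},
    {"tx":0.4,"ty":-0.62,"tz":0.04},
    {"tx":0.4,"ty":-0.62,"tz":0.04},
    {"tx":0.4,"ty":-0.62,"tz":0.04},
    {"tx":0.4,"ty":-0.62,"tz":0.04},
    {"tx":0.4,"ty":-0.62,"tz":0.04},
    {"tx":0.4,"ty":-0.62,"tz":0.04},
    {"tx":0.4,"ty":-0.62,"tz":0.04},
    {"tx":0.4,"ty":-0.62,"tz":0.04},
  ],
)

```text
invalid input
```

Run:
```python
from h import *
s=r.get_state();print(s['time_s'],s['tcp_pos'],s['eef_rot'],s['joints'])
c=cam('wrist');save(c,'w1.png',k=1.4);print(np.round(c['T_tool_cam'],3).tolist(),c['fx'])
```

```text
1.15 [0.26211337 0.62199145 0.22654741] [ 1.79998229e+02  8.03071044e-04 -2.28512231e+01] [ 8.36570499e+01  2.05464068e+01  6.80770021e-01 -1.35376833e-03
 -7.01358331e+01 -1.65078130e+01]
[[0.0, -0.966, -0.259, 0.068], [1.0, 0.001, -0.001, 0.001], [0.001, -0.259, 0.966, -0.158], [0.0, 0.0, 0.0, 1.0]] 293.439611845412
```

View pics/w1.png

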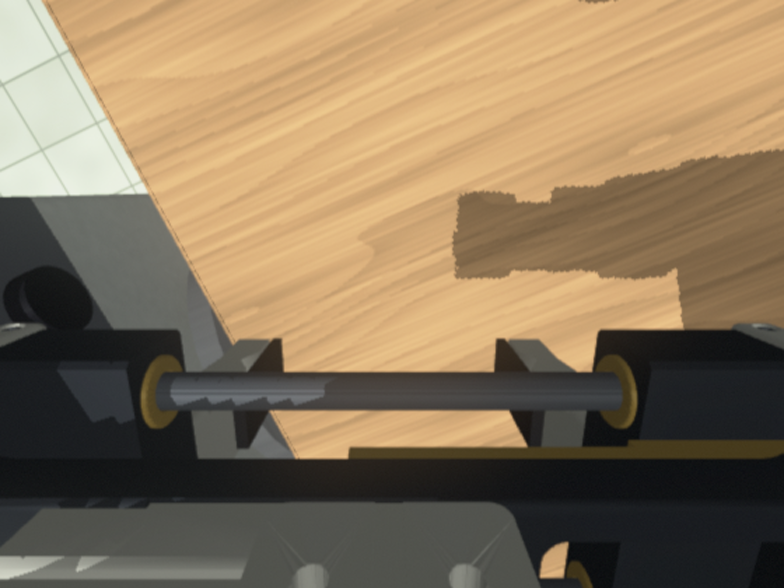

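The wrist view shows only bare counter and the open fingers. The move was refused, so each row probably needs all its fields.

Request:
drive_tool(
  commands=[
    {"hand":0,"tx":0.4,"ty":-0.62,"tz":0.04,"turn":0},
    {"hand":0,"tx":0.4,"ty":-0.62,"tz":0.04,"turn":0},
    {"hand":0,"tx":0.4,"ty":-0.62,"tz":0.04,"turn":0},
    {"hand":0,"tx":0.4,"ty":-0.62,"tz":0.04,"turn":0},
    {"hand":0,"tx":0.4,"ty":-0.62,"tz":0.04,"turn":0},
    {"hand":0,"tx":0.4,"ty":-0.62,"tz":0.04,"turn":0},
    {"hand":0,"tx":0.4,"ty":-0.62,"tz":0.04,"turn":0},
    {"hand":0,"tx":0.4,"ty":-0.62,"tz":0.04,"turn":0},
    {"hand":0,"tx":0.4,"ty":-0.62,"tz":0.04,"turn":0},
    {"hand":0,"tx":0.4,"ty":-0.62,"tz":0.04,"turn":0},
  ],
  grip_force=30,
)

```text
time_s: 2.2
tcp_pos: [0.5041, 0.2462, 0.2512]
eef_rot: [-180.0, -0.0, -23.1]
contact_force: [-0.7, 0.5, 0.6]
gripper_width: 0.0878
gripper_force: 0.0
```

Run:
```python
from h import *
c=cam('wrist');save(c,'w2.png',k=1.4);np.savez('w2.npz',W=c['W'],K=c['K'])
print(proj(c,[.573,.155,.073])*1.4,proj(c,[.5623,.0591,.062])*1.4)
for l in ['shaft_seat','fork_hole']:
  for d in r.trace(l,'wrist'): print(l,d['score'],d['extent'])
```

```text
[461.12298139 145.7415188 ] [578.84469624 109.35556193]
shaft_seat 0.93 [303.0, 78.1, 366.0, 134.3]
fork_hole 0.55 [260.6, 28.9, 443.3, 175.4]
```

View pics/w2.png

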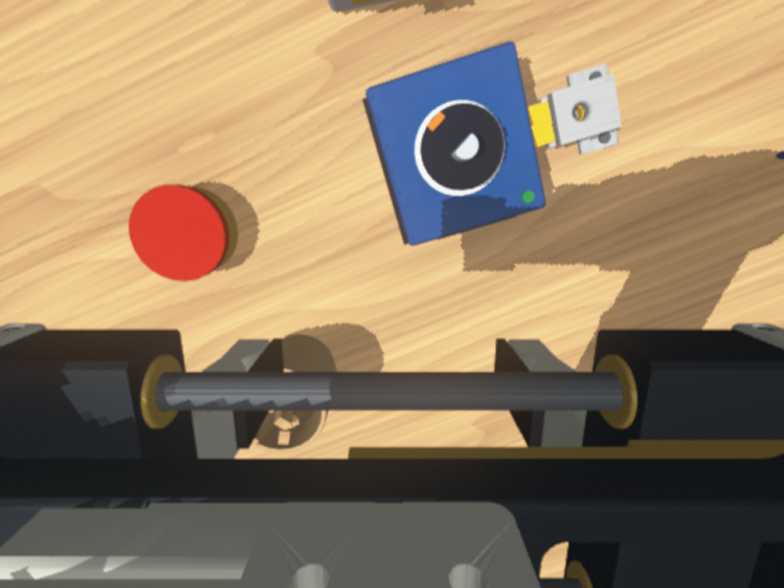

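The wrist view shows the collar at about (460,147) with its orange mark at (436,121), and the fork hole at (580,112), in 1.4x pixels. Next I'll compute these and the timer edges, while moving on to the pin.

Run:
```python
from h import *
d=np.load('w2.npz');f=cv2.resize(cv2.imread('pics/w2.png'),(560,420),interpolation=cv2.INTER_AREA)
K=d['K'];c=dict(W=d['W'],fx=K[0,0],fy=K[1,1],cx=K[0,2],cy=K[1,2])
hsv=cv2.cvtColor(f,cv2.COLOR_BGR2HSV)
m=cv2.inRange(hsv,(8,150,150),(20,255,255)); m[:, :290]=0;m[:,335:]=0;m[110:]=0;m[:70]=0
ys,xs=np.nonzero(m);o=atz(c,xs.mean(),ys.mean(),.073);print('orange',len(xs),o)
# dark collar ellipse
dk=((f.max(2)<75)).astype(np.uint8); dk[:,:290]=0;dk[:,370:]=0;dk[140:]=0;dk[:65]=0
n,l,st,ce=cv2.connectedComponentsWithStats(dk);i=1+st[1:,4].argmax()
cs,_=cv2.findContours((l==i).astype(np.uint8),0,2);cs=max(cs,key=len)
e=cv2.fitEllipse(cv2.convexHull(cs));print(e);s=atz(c,*e[0],.073);print('seat',s)
v=o-s;print('flat yaw',np.degrees(np.arctan2(v[1],v[0])),np.hypot(*v[:2]))
for q in [(513,42),(544,207),(409,244),(367,88)]: print(atz(c,q[0]/1.4,q[1]/1.4,.06).round(4))
for q in [(452,156),(476,133)]: print('flat edge',atz(c,q[0]/1.4,q[1]/1.4,.088).round(4))
print('hole',atz(c,580.5/1.4,112/1.4,.062))
```

```text
orange 76 [0.59738976 0.16635735 0.073     ]
((329.7590637207031, 104.47836303710938), (55.928382873535156, 60.109859466552734), 25.702299118041992)
seat [0.57247608 0.15475118 0.073     ]
flat yaw 24.97871235083724 0.027484446710105772
[0.6271 0.0907 0.06  ]
[0.5012 0.1059 0.06  ]
[0.5167 0.221  0.06  ]
[0.6414 0.2049 0.06  ]
flat edge [0.5686 0.1666 0.088 ]
flat edge [0.5767 0.1447 0.088 ]
hole [0.55994987 0.05844815 0.062     ]
```

Request:
drive_tool(
  commands=[
    {"hand":0,"tx":-0.1,"ty":-0.7,"tz":-0.1,"turn":0},
    {"hand":0,"tx":-0.1,"ty":-0.7,"tz":-0.1,"turn":0},
    {"hand":0,"tx":-0.1,"ty":-0.7,"tz":-0.1,"turn":0},
    {"hand":0,"tx":-0.1,"ty":-0.7,"tz":-0.1,"turn":0},
    {"hand":0,"tx":-0.1,"ty":-0.7,"tz":-0.1,"turn":0},
    {"hand":0,"tx":-0.1,"ty":-0.7,"tz":-0.1,"turn":0},
    {"hand":0,"tx":-0.1,"ty":-0.7,"tz":-0.1,"turn":0},
    {"hand":0,"tx":-0.1,"ty":-0.7,"tz":-0.1,"turn":0},
    {"hand":0,"tx":-0.1,"ty":-0.7,"tz":-0.1,"turn":0},
    {"hand":0,"tx":-0.1,"ty":-0.7,"tz":-0.1,"turn":0},
  ],
)

```text
time_s: 3.35
tcp_pos: [0.4413, -0.1715, 0.1898]
eef_rot: [180.0, 0.1, -23.0]
contact_force: [0.1, 0.3, -0.5]
gripper_width: 0.0879
gripper_force: 0.0
```

Run:
```python
from h import *
c=cam('wrist');save(c,'w3.png',k=1.4);np.savez('w3.npz',W=c['W'],K=c['K'])
for l in ['pin','block','knob','knob_mark']:
  for d in r.trace(l,'wrist'): print(l,d['score'],np.array(d['extent'])*1.4)
```

```text
pin 0.82 [356.72 136.36 384.72 172.76]
pin 0.59 [495.6  314.44 518.7  337.12]
pin 0.58 [254.8    0.84 333.06  83.72]
pin 0.56 [439.6  241.78 475.44 270.48]
pin 0.48 [325.92 270.62 347.76 307.3 ]
block 0.75 [401.38 196.98 509.18 300.02]
knob 0.6 [261.94   3.64 338.24  84.98]
knob_mark 0.64 [256.2    0.   335.72  85.96]
```

View pics/w3.png

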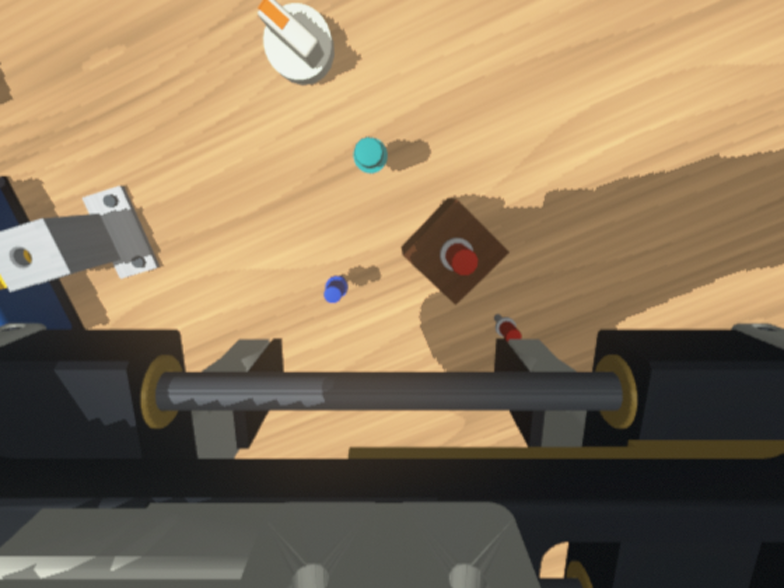

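The wrist view shows the target pin's red head at (464,262) with its flange around (457,254). The knob is at (298,43), with its orange end at upper left.

Run:
```python
from h import *
d=np.load('w3.npz');K=d['K'];c=dict(W=d['W'],fx=K[0,0],fy=K[1,1],cx=K[0,2],cy=K[1,2])
f=cv2.resize(cv2.imread('pics/w3.png'),(560,420),interpolation=cv2.INTER_AREA)
hsv=cv2.cvtColor(f,cv2.COLOR_BGR2HSV)
m=cv2.inRange(hsv,(0,150,90),(6,255,255))|cv2.inRange(hsv,(174,150,90),(180,255,255)); m[:,:300]=0;m[:160]=0;m[200:]=0;m[:,350:]=0
ys,xs=np.nonzero(m);print(len(xs),xs.mean(),ys.mean(),atz(c,xs.mean(),ys.mean(),.078))
print('top',atz(c,464/1.4,263/1.4,.082),'flange',atz(c,457.5/1.4,253.5/1.4,.050))
b=[atz(c,u/1.4,v/1.4,.046) for u,v in [(451,198),(508,250),(455,303),(403,249)]];print('block',np.mean(b,0))
print('knob',atz(c,298/1.4,43/1.4,.02))
print('fork',atz(c,20.5/1.4,257/1.4,.062))
print(r.get_state()['tcp_pos'])
```

```text
293 331.2150170648464 186.72013651877134 [ 0.44012553 -0.22633202  0.078     ]
top [ 0.44000569 -0.22574312  0.082     ] flange [ 0.44073585 -0.22701045  0.05      ]
block [ 0.44263806 -0.22588169  0.046     ]
knob [ 0.61938557 -0.17816138  0.02      ]
fork [0.56062922 0.05790481 0.062     ]
[ 0.44266303 -0.16878533  0.19078258]
```

Request:
drive_tool(
  commands=[
    {"hand":0,"tx":-0.003,"ty":-0.094,"tz":0,"turn":0},
    {"hand":0,"tx":-0.003,"ty":-0.094,"tz":0,"turn":0},
    {"hand":0,"tx":-0.003,"ty":-0.094,"tz":-0.1,"turn":0},
    {"hand":0,"tx":-0.003,"ty":-0.094,"tz":-0.17,"turn":0},
    {"hand":0,"tx":-0.003,"ty":-0.094,"tz":-0.2,"turn":0},
    {"hand":0,"tx":-0.003,"ty":-0.094,"tz":-0.228,"turn":0},
    {"hand":0,"tx":-0.003,"ty":-0.094,"tz":-0.228,"turn":0},
    {"hand":1,"tx":-0.003,"ty":-0.094,"tz":-0.228,"turn":0},
    {"hand":1,"tx":-0.003,"ty":-0.094,"tz":-0.228,"turn":0},
    {"hand":1,"tx":-0.003,"ty":-0.094,"tz":-0.228,"turn":0},
  ],
  grip_force=30,
)

```text
time_s: 4.6
tcp_pos: [0.4413, -0.2263, 0.055]
eef_rot: [-180.0, -0.1, -22.8]
contact_force: [-0.3, 0.3, 1.2]
gripper_width: 0.0695
gripper_force: 0.0
```

Request:
drive_tool(
  commands=[
    {"hand":1,"tx":0,"ty":0,"tz":0,"turn":0},
    {"hand":1,"tx":0,"ty":0,"tz":0,"turn":0},
    {"hand":1,"tx":0,"ty":0,"tz":0,"turn":0},
    {"hand":1,"tx":0,"ty":0,"tz":0,"turn":0},
    {"hand":1,"tx":0,"ty":0,"tz":0,"turn":0},
  ],
)

```text
time_s: 5.1
tcp_pos: [0.4403, -0.2265, 0.0538]
eef_rot: [180.0, -0.0, -22.9]
contact_force: [-0.4, 0.5, -0.2]
gripper_width: 0.0292
gripper_force: 0.0
```

Request:
drive_tool(
  commands=[
    {"hand":1,"tx":0,"ty":0,"tz":0,"turn":0},
    {"hand":1,"tx":0,"ty":0,"tz":0,"turn":0},
    {"hand":1,"tx":0,"ty":0,"tz":0,"turn":0},
    {"hand":1,"tx":0,"ty":0,"tz":0,"turn":0},
  ],
)

```text
time_s: 5.5
tcp_pos: [0.4403, -0.2264, 0.0537]
eef_rot: [180.0, 0.0, -22.8]
contact_force: [-0.8, 0.2, 0.4]
gripper_width: 0.0173
gripper_force: 30.0
```

Request:
drive_tool(
  commands=[
    {"hand":1,"tx":0,"ty":0,"tz":0.05,"turn":0},
    {"hand":1,"tx":0,"ty":0,"tz":0.1,"turn":0},
    {"hand":1,"tx":0,"ty":0,"tz":0.16,"turn":0},
    {"hand":1,"tx":0.2,"ty":0.474,"tz":0.16,"turn":0},
    {"hand":1,"tx":0.2,"ty":0.474,"tz":0.16,"turn":0},
    {"hand":1,"tx":0.2,"ty":0.474,"tz":0.16,"turn":0},
    {"hand":1,"tx":0.2,"ty":0.474,"tz":0.16,"turn":0},
    {"hand":1,"tx":0.2,"ty":0.474,"tz":0.16,"turn":0},
    {"hand":1,"tx":0.2,"ty":0.474,"tz":0.16,"turn":0},
    {"hand":1,"tx":0.2,"ty":0.474,"tz":0.16,"turn":0},
  ],
)

```text
time_s: 6.5
tcp_pos: [0.5622, 0.0623, 0.1495]
eef_rot: [-180.0, -0.0, -22.6]
contact_force: [0.0, -0.8, 0.1]
gripper_width: 0.0171
gripper_force: 30.0
```

Request:
drive_tool(
  commands=[
    {"hand":1,"tx":0,"ty":0,"tz":-0.04,"turn":0},
    {"hand":1,"tx":0,"ty":0,"tz":-0.04,"turn":0},
    {"hand":1,"tx":0,"ty":0,"tz":-0.04,"turn":0},
  ],
)

```text
time_s: 6.8
tcp_pos: [0.5598, 0.0574, 0.1256]
eef_rot: [179.9, 0.1, -22.9]
contact_force: [0.9, -0.1, 0.1]
gripper_width: 0.0172
gripper_force: 30.0
```

Run:
```python
from h import *
s=r.get_state();print(s['time_s'],s['tcp_pos'],s['contact_force'],s['gripper_width'],s['joints'])
a=cam('side');b=cam('wrist')
p=proj(a,[.56,.058,.08]).astype(int)
A=cv2.resize(a['frame'][p[1]-45:p[1]+45,p[0]-50:p[0]+50,::-1],None,fx=5,fy=5,interpolation=cv2.INTER_CUBIC)[:420]
q=proj(b,[.56,.058,.08]).astype(int);print(p,q)
B=cv2.resize(b['frame'][190:330,q[0]-70:q[0]+30,::-1],(300,420),interpolation=cv2.INTER_CUBIC)
h=[proj(a,[.56+.0065*np.cos(t),.058+.0065*np.sin(t),.062]) for t in np.linspace(0,6.28,40)]
cv2.imwrite('pics/m4.png',np.hstack([A,B]))
for z in (.062,): print([((proj(a,[x,y,z])-p+[50,45])*5).round() for x,y in [(.56,.058)]])
print('foot',((proj(a,np.r_[s['tcp_pos'][:2],s['tcp_pos'][2]-.044])-p+[50,45])*5).round())
```

```text
6.8 [0.55976611 0.05743221 0.12555109] [ 0.92054434 -0.10312926  0.10615109] 0.01724729221651598 [ 2.57939987e+01  1.51409371e+01 -2.13894829e+01  1.22288520e-02
 -5.35750799e+01  4.13437121e+01]
[285 197] [275 230]
[array([252., 261.])]
foot [252. 226.]
```

View pics/m4.png

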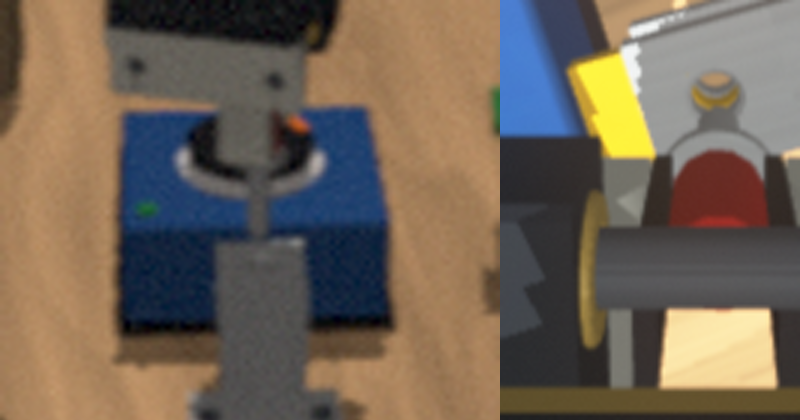

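The side crop shows the pin hanging over the fork. The wrist crop shows its foot at (717,115), laterally lined up with the hole at (717,92). Descending slowly.

Request:
drive_tool(
  commands=[
    {"hand":1,"tx":0,"ty":0,"tz":-0.02,"turn":0},
    {"hand":1,"tx":0,"ty":0,"tz":-0.03,"turn":0},
    {"hand":1,"tx":0,"ty":0,"tz":-0.035,"turn":0},
    {"hand":1,"tx":0,"ty":0,"tz":-0.04,"turn":0},
    {"hand":1,"tx":0,"ty":0,"tz":-0.045,"turn":0},
    {"hand":1,"tx":0,"ty":0,"tz":-0.05,"turn":0},
    {"hand":1,"tx":0,"ty":0,"tz":-0.05,"turn":0},
  ],
)

```text
time_s: 7.6
tcp_pos: [0.5601, 0.058, 0.0953]
eef_rot: [180.0, 0.0, -22.8]
contact_force: [-1.0, -0.4, -0.9]
gripper_width: 0.0176
gripper_force: 30.0
```

Request:
drive_tool(
  commands=[
    {"hand":1,"tx":0,"ty":0,"tz":-0.01,"turn":0},
    {"hand":1,"tx":0,"ty":0,"tz":-0.02,"turn":0},
    {"hand":1,"tx":0,"ty":0,"tz":-0.03,"turn":0},
    {"hand":1,"tx":0,"ty":0,"tz":-0.04,"turn":0},
    {"hand":1,"tx":0,"ty":0,"tz":-0.045,"turn":0},
    {"hand":1,"tx":0,"ty":0,"tz":-0.048,"turn":0},
    {"hand":1,"tx":0,"ty":0,"tz":-0.05,"turn":0},
    {"hand":1,"tx":0,"ty":0,"tz":-0.051,"turn":0},
    {"hand":1,"tx":0,"ty":0,"tz":-0.051,"turn":0},
  ],
)

```text
time_s: 8.5
tcp_pos: [0.5606, 0.0578, 0.0692]
eef_rot: [-180.0, -0.1, -22.8]
contact_force: [-15.7, 0.6, 38.6]
gripper_width: 0.0175
gripper_force: 30.0
```

Request:
drive_tool(
  commands=[
    {"hand":1,"tx":0,"ty":0,"tz":0.006,"turn":0},
    {"hand":0.6,"tx":0,"ty":0,"tz":0.006,"turn":0},
    {"hand":0.6,"tx":0,"ty":0,"tz":0.006,"turn":0},
    {"hand":0.6,"tx":0,"ty":0,"tz":0.006,"turn":0},
    {"hand":0.6,"tx":0,"ty":0,"tz":0.006,"turn":0},
  ],
)

```text
time_s: 9.0
tcp_pos: [0.5601, 0.0579, 0.0682]
eef_rot: [180.0, 0.0, -22.9]
contact_force: [-0.0, 0.3, -0.3]
gripper_width: 0.0345
gripper_force: 0.0
```

Request:
drive_tool(
  commands=[
    {"hand":0.6,"tx":0,"ty":0,"tz":0.02,"turn":0},
    {"hand":0.6,"tx":0,"ty":0,"tz":0.06,"turn":0},
    {"hand":0.6,"tx":0,"ty":0,"tz":0.12,"turn":0},
    {"hand":0.6,"tx":0,"ty":0,"tz":0.2,"turn":0},
    {"hand":0.6,"tx":0,"ty":-0.1,"tz":0.25,"turn":0},
    {"hand":0.6,"tx":-0.1,"ty":-0.1,"tz":0.25,"turn":0},
    {"hand":0.6,"tx":-0.1,"ty":-0.1,"tz":0.25,"turn":0},
  ],
)

```text
time_s: 9.7
tcp_pos: [0.4976, -0.0036, 0.2205]
eef_rot: [-179.9, -0.0, -23.0]
contact_force: [-0.0, 1.2, 0.5]
gripper_width: 0.0351
gripper_force: 0.0
```

Run:
```python
from h import *
c=cam('wrist');save(c,'w5.png',k=1.4)
for n,p in dict(flange=[.56,.058,.066],top=[.56,.058,.098],bad=[.56,.058,.102]).items(): print(n,(proj(c,p)*1.4).round(1))
s=atz
```

```text
flange [280.7 234.6]
top [268.7 239.8]
bad [267.  240.6]
```

View pics/w5.png

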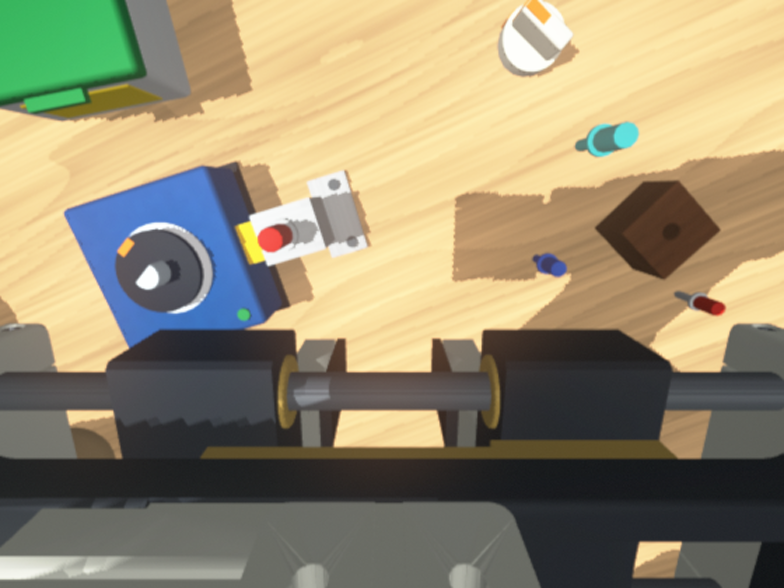

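The wrist view shows the pin seated in the fork with its head at (272,238), where a home pin is predicted. The knob is at (535,37). Moving to look at the knob.

Request:
drive_tool(
  commands=[
    {"hand":0.3,"tx":0.12,"ty":-0.26,"tz":-0.03,"turn":0},
    {"hand":0.3,"tx":0.12,"ty":-0.26,"tz":-0.03,"turn":0},
    {"hand":0.3,"tx":0.12,"ty":-0.26,"tz":-0.03,"turn":0},
    {"hand":0.3,"tx":0.12,"ty":-0.26,"tz":-0.03,"turn":0},
    {"hand":0.3,"tx":0.12,"ty":-0.26,"tz":-0.03,"turn":0},
    {"hand":0.3,"tx":0.12,"ty":-0.26,"tz":-0.03,"turn":0},
  ],
)

```text
time_s: 10.35
tcp_pos: [0.5722, -0.1583, 0.2004]
eef_rot: [180.0, 0.1, -22.9]
contact_force: [-0.8, 0.1, -0.0]
gripper_width: 0.0612
gripper_force: 0.0
```

Run:
```python
from h import *
c=cam('wrist');np.savez('w6.npz',W=c['W'],K=c['K'],f=c['frame'])
p=proj(c,[.62,-.177,.03]);print(p)
x0,y0=int(max(0,min(460,p[0]-50))),int(max(0,min(345,p[1]-37)))
save(c,'w6.png',(x0,y0,x0+100,y0+75),8);print(x0,y0,r.get_state()['joints'])
```

```text
[275.41487689 149.38484291]
225 112 [ 3.43969023e+00  1.39878997e+01 -1.20798778e+01 -6.31767542e-03
 -6.39556771e+01  6.37016470e+01]
```

View pics/w6.png

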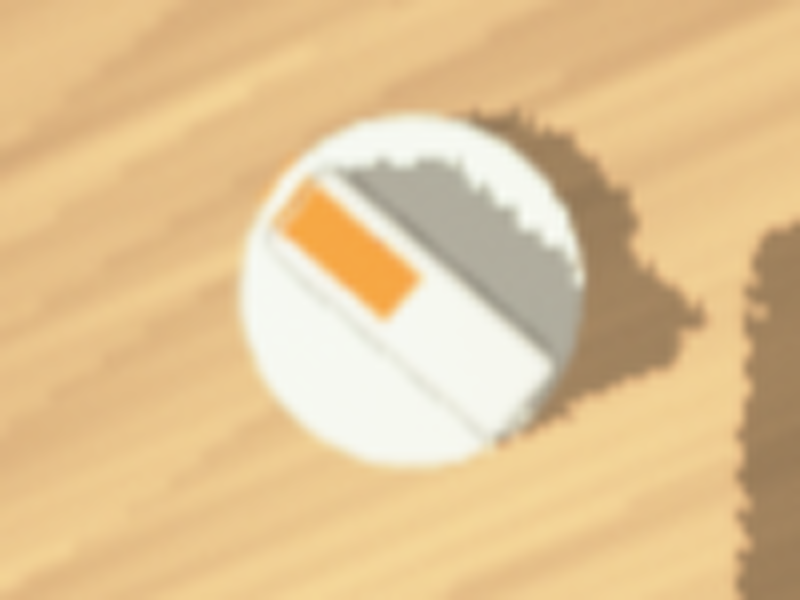

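The crop shows the bar top's corners at (270,232), (325,168), (552,362) and (495,438), with the orange stripe at the upper-left end. The skirt's centre is about (412,290).

Run:
```python
from h import *
d=np.load('w6.npz');K=d['K'];c=dict(W=d['W'],fx=K[0,0],fy=K[1,1],cx=K[0,2],cy=K[1,2])
g=lambda u,v,z: atz(c,225+(u+.5)/8-.5,112+(v+.5)/8-.5,z)
a,b,e,f=[g(*q,.05) for q in [(270,232),(325,168),(552,362),(495,438)]]
print('top centre',(a+b+e+f)/4,'skirt',g(412,290,.02))
for v in [a-f,b-e]: print(np.degrees(np.arctan2(v[1],v[0])),np.hypot(*v[:2]))
m=cv2.inRange(cv2.cvtColor(d['f'],cv2.COLOR_RGB2HSV),(10,170,180),(20,255,255));m[:130]=0;m[155:]=0;m[:,:255]=0;m[:,280:]=0
ys,xs=np.nonzero(m);o=atz(c,xs.mean(),ys.mean(),.05);v=o-(a+b+e+f)/4;print(len(xs),o,np.degrees(np.arctan2(v[1],v[0])),np.hypot(*v[:2]))
```

```text
top centre [ 0.62083786 -0.17817424  0.05      ] skirt [ 0.62085579 -0.17808316  0.02      ]
25.01425440272116 0.03903310690784999
27.335973551976124 0.0379376496136919
84 [ 0.62945404 -0.17327658  0.05      ] 29.61505350380474 0.00991088108567654
```

Request:
drive_tool(
  commands=[
    {"hand":0.3,"tx":0.081,"ty":-0.0335,"tz":-0.05,"turn":0.543},
    {"hand":0.3,"tx":0.081,"ty":-0.0335,"tz":-0.05,"turn":0.543},
    {"hand":0.3,"tx":0.081,"ty":-0.0335,"tz":-0.05,"turn":0.543},
    {"hand":0.3,"tx":0.081,"ty":-0.0335,"tz":-0.1,"turn":0.543},
    {"hand":0.3,"tx":0.081,"ty":-0.0335,"tz":-0.1,"turn":0.543},
    {"hand":0.3,"tx":0.081,"ty":-0.0335,"tz":-0.15,"turn":0.543},
    {"hand":0.3,"tx":0.081,"ty":-0.0335,"tz":-0.2,"turn":0.543},
    {"hand":0.3,"tx":0.081,"ty":-0.0335,"tz":-0.25,"turn":0.543},
    {"hand":0.3,"tx":0.081,"ty":-0.0335,"tz":-0.28,"turn":0.543},
    {"hand":0.3,"tx":0.081,"ty":-0.0335,"tz":-0.2945,"turn":0.543},
  ],
)

```text
time_s: 11.4
tcp_pos: [0.62, -0.1766, 0.0228]
eef_rot: [-179.9, 0.1, 26.1]
contact_force: [-0.4, 0.9, 1.0]
gripper_width: 0.0616
gripper_force: 0.0
```

Request:
drive_tool(
  commands=[
    {"hand":0.3,"tx":0,"ty":0,"tz":0,"turn":0},
    {"hand":1,"tx":0,"ty":0,"tz":0,"turn":0},
    {"hand":1,"tx":0,"ty":0,"tz":0,"turn":0},
    {"hand":1,"tx":0,"ty":0,"tz":0,"turn":0},
    {"hand":1,"tx":0,"ty":0,"tz":0,"turn":0},
    {"hand":1,"tx":0,"ty":0,"tz":0,"turn":0},
    {"hand":1,"tx":0,"ty":0,"tz":0,"turn":0},
    {"hand":1,"tx":0,"ty":0,"tz":0,"turn":0},
  ],
  grip_force=35,
)

```text
time_s: 12.2
tcp_pos: [0.6209, -0.1782, 0.0241]
eef_rot: [180.0, -0.0, 26.0]
contact_force: [-0.8, 0.4, 1.4]
gripper_width: 0.0138
gripper_force: 35.0
```

Request:
drive_tool(
  commands=[
    {"hand":1,"tx":0,"ty":0,"tz":0.08,"turn":0},
    {"hand":1,"tx":0,"ty":0,"tz":0.16,"turn":0},
    {"hand":1,"tx":0,"ty":0,"tz":0.26,"turn":0},
    {"hand":1,"tx":-0.22,"ty":0.49,"tz":0.26,"turn":0},
    {"hand":1,"tx":-0.22,"ty":0.49,"tz":0.26,"turn":0},
    {"hand":1,"tx":-0.22,"ty":0.49,"tz":0.26,"turn":0},
    {"hand":1,"tx":-0.22,"ty":0.49,"tz":0.26,"turn":0},
    {"hand":1,"tx":-0.22,"ty":0.49,"tz":0.26,"turn":0},
    {"hand":1,"tx":-0.22,"ty":0.49,"tz":0.26,"turn":0},
    {"hand":1,"tx":-0.22,"ty":0.49,"tz":0.26,"turn":0},
  ],
)

```text
time_s: 13.2
tcp_pos: [0.4874, 0.1186, 0.1805]
eef_rot: [-180.0, -0.1, 26.1]
contact_force: [0.7, -0.5, -0.4]
gripper_width: 0.0135
gripper_force: 35.0
```

Request:
drive_tool(
  commands=[
    {"hand":1,"tx":0,"ty":0,"tz":0,"turn":0},
    {"hand":1,"tx":0,"ty":0,"tz":0,"turn":0},
  ],
)

```text
time_s: 13.4
tcp_pos: [0.4887, 0.1164, 0.1802]
eef_rot: [-180.0, -0.0, 26.1]
contact_force: [-0.7, -0.1, -1.2]
gripper_width: 0.0138
gripper_force: 35.0
```

Run:
```python
from h import *
s=r.get_state();print(s['tcp_pos'],s['joints'])
c=cam('wrist');np.savez('w7.npz',W=c['W'],K=c['K'],f=c['frame'])
x0,y0=(proj(c,[.572,.155,.073])-[60,45]).astype(int);print(x0,y0)
x0=max(x0,0);y0=max(y0,0)
save(c,'w7.png',(x0,y0,x0+120,y0+90),6.6)
a=c['frame'][y0:y0+90,x0:x0+120]
hsv=cv2.cvtColor(a,cv2.COLOR_RGB2HSV);m=cv2.inRange(hsv,(8,150,150),(20,255,255))
ys,xs=np.nonzero(m);print('orange px',len(xs),xs.mean(),ys.mean());o=atz(c,x0+xs.mean(),y0+ys.mean(),.073)
dk=(a.max(2)<75).astype(np.uint8);n,l,st,ce=cv2.connectedComponentsWithStats(dk);
print(st.tolist())
i=1+st[1:,4].argmax();cs,_=cv2.findContours(((l==i)|(m>0)).astype(np.uint8),0,2);cs=max(cs,key=len)
e=cv2.fitEllipse(cv2.convexHull(cs));q=atz(c,x0+e[0][0],y0+e[0][1],.073);v=o-q
print(e,q,o,np.degrees(np.arctan2(v[1],v[0])),np.hypot(*v[:2]))
```

```text
[0.48866971 0.11637219 0.18016115] [ 3.58393869e+01  6.36289707e+00 -2.45956862e+01 -2.64580918e-03
 -5.90323002e+01  8.02809410e+01]
220 59
orange px 121 61.27272727272727 10.190082644628099
[[0, 0, 120, 90, 8870], [35, 14, 62, 69, 1910], [73, 19, 1, 1, 1], [72, 21, 1, 1, 1], [74, 22, 1, 1, 1], [71, 24, 1, 1, 1], [72, 27, 1, 2, 2], [74, 26, 2, 1, 2], [70, 28, 1, 1, 1], [67, 32, 1, 1, 1], [46, 54, 1, 2, 2], [38, 60, 2, 2, 2], [42, 60, 1, 2, 2], [36, 62, 1, 1, 1], [39, 63, 1, 1, 1], [33, 65, 2, 2, 2]]
((63.780067443847656, 47.590171813964844), (63.14680862426758, 73.07056427001953), 22.8624267578125) [0.57211489 0.15152157 0.073     ] [0.59740673 0.16643638 0.073     ] 30.52820032051698 0.029362026974577266
```

View pics/w7.png

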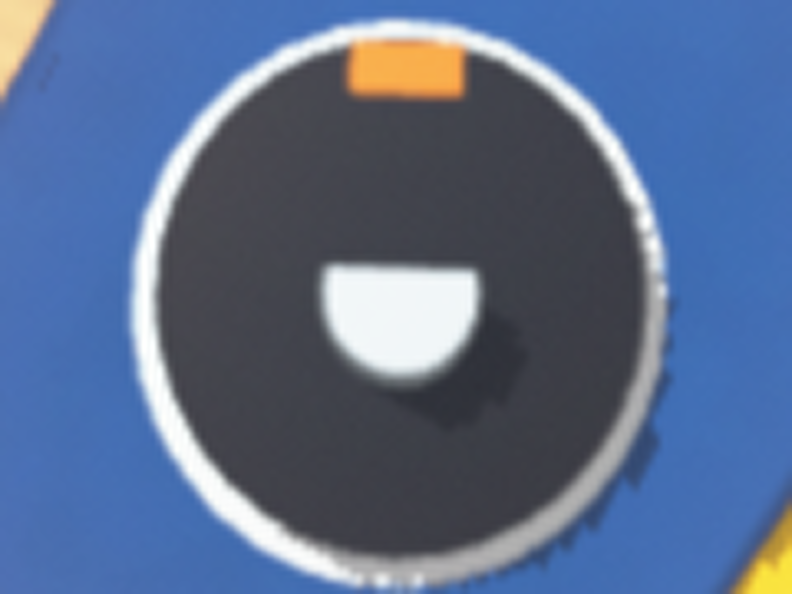

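The crop shows the collar's disc centred near (402,297), the mark at (406,68) and the shaft flat running from (325,265) to (480,270). So the flat points within 2 degrees of the tool's x axis, almost aligned already.

Run:
```python
from h import *
d=np.load('w7.npz');K=d['K'];c=dict(W=d['W'],fx=K[0,0],fy=K[1,1],cx=K[0,2],cy=K[1,2])
g=lambda u,v,z: atz(c,220+(u+.5)/6.6-.5,59+(v+.5)/6.6-.5,z)
yaw=lambda v:np.degrees(np.arctan2(v[1],v[0]))
s=g(402,297,.073);o=g(406,68,.073);print(s,yaw(o-s),yaw(g(325,265,.089)-g(480,270,.089))-90)
# D top: left/right extremes & bottom -> centre (top chamfered radius 8..10)
a,b,t=g(325,265,.089),g(480,270,.089),g(401,376,.089);n=(o-s)/np.linalg.norm(o-s)
print(np.linalg.norm(a-b),(a+b)/2-n*.003,t+n*.008)
print(r.get_state()['tcp_pos'])
```

```text
[0.57304995 0.1551248  0.073     ] 25.241789111704048 24.402393301496033
0.018752674386802688 [0.57197307 0.15474958 0.089     ] [0.57064959 0.15407486 0.089     ]
[0.48890631 0.11576411 0.18004761]
```

Request:
drive_tool(
  commands=[
    {"hand":1,"tx":0.139,"ty":0.065,"tz":0,"turn":-0.0133},
    {"hand":1,"tx":0.139,"ty":0.065,"tz":0,"turn":-0.0133},
    {"hand":1,"tx":0.139,"ty":0.065,"tz":-0.05,"turn":-0.0133},
    {"hand":1,"tx":0.139,"ty":0.065,"tz":-0.09,"turn":-0.0133},
    {"hand":1,"tx":0.139,"ty":0.065,"tz":-0.1,"turn":-0.0133},
    {"hand":1,"tx":0.139,"ty":0.065,"tz":-0.107,"turn":-0.0133},
    {"hand":1,"tx":0.139,"ty":0.065,"tz":-0.112,"turn":-0.0133},
    {"hand":1,"tx":0.139,"ty":0.065,"tz":-0.117,"turn":-0.0133},
    {"hand":1,"tx":0.139,"ty":0.065,"tz":-0.12,"turn":-0.0133},
  ],
)

```text
time_s: 14.35
tcp_pos: [0.5727, 0.1551, 0.1089]
eef_rot: [-180.0, -0.1, 24.8]
contact_force: [-0.1, -0.7, -0.0]
gripper_width: 0.0136
gripper_force: 35.0
```

Request:
drive_tool(
  commands=[
    {"hand":1,"tx":0,"ty":0,"tz":-0.005,"turn":0},
    {"hand":1,"tx":0,"ty":0,"tz":-0.01,"turn":0},
    {"hand":1,"tx":0,"ty":0,"tz":-0.014,"turn":0},
    {"hand":1,"tx":0,"ty":0,"tz":-0.017,"turn":0},
    {"hand":1,"tx":0,"ty":0,"tz":-0.017,"turn":0},
  ],
  grip_force=50,
)

```text
time_s: 14.85
tcp_pos: [0.5721, 0.1549, 0.0975]
eef_rot: [180.0, 0.0, 24.8]
contact_force: [0.6, -0.3, -0.5]
gripper_width: 0.0135
gripper_force: 50.0
```

Request:
drive_tool(
  commands=[
    {"hand":1,"tx":0,"ty":0,"tz":-0.004,"turn":0},
    {"hand":1,"tx":0,"ty":0,"tz":-0.008,"turn":0},
    {"hand":1,"tx":0,"ty":0,"tz":-0.012,"turn":0},
    {"hand":1,"tx":0,"ty":0,"tz":-0.014,"turn":0},
    {"hand":1,"tx":0,"ty":0,"tz":-0.014,"turn":0},
    {"hand":1,"tx":0,"ty":0,"tz":-0.014,"turn":0},
  ],
)

```text
time_s: 15.45
tcp_pos: [0.5725, 0.1549, 0.091]
eef_rot: [180.0, -0.1, 24.9]
contact_force: [-4.4, 0.1, 12.9]
gripper_width: 0.0139
gripper_force: 50.0
```

Request:
drive_tool(
  commands=[
    {"hand":1,"tx":0,"ty":0,"tz":-0.001,"turn":0},
    {"hand":1,"tx":0,"ty":0,"tz":-0.002,"turn":0},
    {"hand":1,"tx":0,"ty":0,"tz":-0.002,"turn":0},
    {"hand":1,"tx":0,"ty":0,"tz":-0.002,"turn":0},
    {"hand":1,"tx":0,"ty":0,"tz":-0.002,"turn":0},
  ],
)

```text
time_s: 15.95
tcp_pos: [0.5727, 0.155, 0.0909]
eef_rot: [180.0, -0.1, 24.9]
contact_force: [-9.0, -0.1, 20.8]
gripper_width: 0.0136
gripper_force: 50.0
```

The press is on its hard stop: the force rose from 13 to 21 N with 0.1 mm of travel, at the height expected for fully in.

```bash
python3 -c "
from plant import r
print(r.close_job())"
```

```text
the job is handed in; nothing more can be done
None
```

I handed the job in at about 16 s: the red pin sits home in the fork and is released, and the knob is on the D-shaft with its flat matched, still gripped and held fully pressed at about 21 N; the mug, tub and tin were not touched.

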